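# Hold a cast rod lens seated in the vee gauge

### The job

Check the cast amber rod lens on the vee gauge: lift it out of the wooden rack, lay it in the gauge's vee with its black ferrule end up against the end stop, and press it down against the sprung plunger until it is seated on both faces of the vee. Do not hammer it in, leave the green lens, the wax tin and the red jar alone, and finish while still holding the lens pressed home with the fingers, so that the dial can be read.

Things in the scene. Friction and masses are not known exactly. Their poses are not given: they have to be found in the camera images.
- amber_lens: the lens to check: a solid amber resin cylinder, 30 mm in diameter and 150 mm long overall, about 130 g, lying level. Origin at its middle, on its axis. Its x axis runs along the cylinder towards the end with the 17 mm black ferrule (same diameter as the rest); it may be rolled about that axis.
- amber_lens_ferrule_end (a point): centre of the amber lens's black ferrule end face, 75 mm along x from its origin
- green_lens: a lens of the same shape and size in green resin, in the rack's other place: leave it alone. Frame as for the amber lens.
- rack: plywood rack fixed on the bench: board 128 x 196 mm, 8 mm thick, with two notched rails along y, 14 mm thick, 45 mm high, 86 mm clear between. Origin on the bench under its centre. The lenses lie in the notches along the rack's x, at y = +50 and -50 mm, axes 50 mm above the bench, ferrules towards +x; either lens may be in either place.
- gauge: vee gauge fixed on the bench: green base 265 x 100 mm, 18 mm high; on it a metal carriage plate (74 mm wide, top 27 mm above the bench) with the vee, plunger, stop and dial. Origin on the bench under the middle of the base's vee line; x along the vee to the end stop, z up. The dial, up to 95 mm high, stands at x = 131 mm, beyond the stop.
- gauge_seat (a point): on the carriage, moving with it: where the middle of a fully seated lens lies, on the axis of the vee, 65.2 mm above the bench. Its axes are those of the gauge.
- gauge_stop (a point): on the carriage: centre of the face of the end stop's brass button (14 mm in diameter), 75 mm along the gauge's x from gauge_seat; the ferrule's end face rests against it. The steel stop plate behind is 44 mm wide, its top 84 mm above the bench.
- gauge_face_a: the vee's two faces on the gauge's +y side, one on each of the two smooth steel vee blocks (friction about 0.15). The blocks (90 degree vee opening upward, each 30 long, 58 wide, tops 62 mm above the bench) are centred 52 mm either side of gauge_seat along x; only the plunger is in the 74 mm gap between them, where the lens can be held from above.
- gauge_face_b: the vee's two faces on the gauge's -y side, one on each of the two vee blocks
- gauge_plunger (a joint): how far the sprung 8 mm plunger midway between the blocks is pressed down, m: 0 free, 0.004 when the lens is fully seated. It pushes up on the lens with 3 N when free and 4 N when the lens is seated, so it lifts a lens that is let go. The dial's red needle turns with it.
- wax_tin: round tin with a green lid, 71 mm across and 35 mm high, standing behind the work. Origin under its centre.
- red_jar: small white-capped jar with a dark red band, 38 mm across and 58 mm high, standing behind the work. Origin under its centre.
- gauge_carriage (a joint): how far the carriage stands from the middle of the base along the gauge's y, m. It floats freely from -0.005 to 0.005 across the vee (0.1 N of friction, no spring, starts anywhere near the middle), so that the vee gives way sideways to a lens pressed down into it until both faces bear.
There are look-alikes about, which are no part of the job. What is shaped like the amber_lens but pink is not meant.

How it is judged:
On the way:
1. the amber lens is held up clear of the rack (height (world z) of amber_lens above 0.09 m and contact force between the fingers and amber_lens above 1 N and contact force between amber_lens and rack below 0.05 N), for 0.2 s.
At the end, for the whole second after the job is handed in: The amber lens lies in the vee held down by the fingers, pressing on both its sides with over 0.5 N each, axis within 0.04 rad of the vee's, under 2 mm above the seated height with the plunger pressed over 2.5 mm, black ferrule end within 3 mm of the end stop, and still (contact force between amber_lens and gauge_face_a above 0.5 N and contact force between amber_lens and gauge_face_b above 0.5 N and contact force between the fingers and amber_lens above 1 N and value of joint gauge_plunger above 0.0025 m and z of amber_lens in the frame of gauge_seat below 0.002 m and angle between the x axis of amber_lens and the x axis of gauge, either way round below 0.04 rad and x of amber_lens_ferrule_end in the frame of gauge_stop above -0.003 m and linear speed of amber_lens below 0.02 m/s); the arm keeps its last pose, push and grip.
It fails at once if the lens is hammered into the gauge (more than 100 N) (contact force between amber_lens and gauge above 100 N).
It fails at once if the green lens is disturbed (moved more than 15 mm) (distance of green_lens from where it was at the start of the episode above 0.015 m).
It fails at once if the wax tin is moved more than 20 mm (distance of wax_tin from where it was at the start of the episode above 0.02 m).
It fails at once if the red jar is moved more than 20 mm (distance of red_jar from where it was at the start of the episode above 0.02 m).
It also fails if it takes over 48 s, if anything falls off the work surface, if the arm or the gripper's body presses on something with over 40 N, if the wrist force passes 120 N, or if a joint passes its speed limit or range.

### The arm

A 7-joint arm with a two-finger parallel gripper is mounted at the origin on a cart in front of the work surface, level with it; the furniture and walls round the work are solid. World frame = base frame: x ahead of the robot, y to its left, z up, the work surface at z = 0. Lengths are in m, angles in rad, forces in N, time in s.
With the tool pointing down it reaches from about 0.425 to 0.875 m from the base axis. Payload 8.4 kg.
Tool frame: the origin (TCP) lies midway between the tips of the shut fingers; the grasp point (between the pads) lies 19 mm behind it; z points along the fingers, y is the line along which they close (so a half turn about z gives the same grasp; the last joint's range is limited). The gripper opens to 87 mm and grips with 3 to 60 N. Pads are 19 mm wide; open, the fingers measure 117 mm over their backs; the gripper's body (75 mm by 190 mm) begins 51 mm behind the grasp point.
Start: joints at [-1.421, 0.333, 0.04, 1.465, -0.013, 1.343, -0.059], TCP at [0.16, 0.63, 0.223] pointing down, gripper open.
Joint ranges: [-2.58, 2.58], [-0.38, 2.09], [-1.3, 1.39], [0.25, 2.4], [-1.5, 4.64], [0.08, 2.09], [-2.65, 2.65]. Speed limits (rad/s): [2.22, 2.22, 2.79, 2.79, 3.14, 3.14, 3.14].

### API

Orientations are given as a unit quaternion [w, x, y, z].
In Python, from bench import bot, optics gives the robot as it stands. The module is installed in compiled form; this text tells all that it offers.
- The arm moves only by the tool move_arm, never from a script. Its argument "rows" is a list of rows, each an object with "grip": the closure in counts, from 0 (fully open) to 255 (shut); "translation": the shift along the tool's x, y, z in cm, a list of three; "delta_rot": the turn, a rotation vector about the tool's x, y, z in degrees, a list of three. In form: [{"grip": grip, "translation": [dx, dy, dz], "delta_rot": [ax, ay, az]}, ...]. A call has 1 to 8 rows; each row shifts and turns the commanded pose from where the row before left it, along the tool's axes as they then stand; what a row does not reach is not made up. A row lasts 1/10 s, in which the tool goes at most 50 mm and 8.59 degrees, less where a joint would pass 70% of its speed; a pose out of reach is approached as far as the arm can. A call is refused whole if a number of a shift passes 5 or a number of a turn 8.59, either way. A call with a gripper value outside its range is refused whole. The fingers move at their own pace and stop on an object; "squeeze" is the grip in N (left out, the last holds). Time passes only in rows, so rows that do not move let the fingers close. It gives the time, the measured TCP pose, the force, the opening and the grip force at its end, in the units of the state.
- bot.observe(): the state, without advancing time (a new reading comes with each control period).
- optics.camera(name): name is "scene" or "top" or "wrist"; returns the picture (384x512x3 uint8, red, green, blue); there is no depth.
- optics.camera_model(name): a dict with "intrinsics" (3x3 intrinsics, pixels), "cam_to_world" (4x4, takes a point from camera to world coordinates); the wrist camera has in their place "hand_eye" (4x4, takes a point from camera to tool coordinates, whose origin is the TCP and whose axes are the flange's). Camera axes: x right, y down, z forward; pixel columns grow to the right and rows downward; lengths in m; the calibration is good to about 2 mm. The wrist camera is an equidistant fisheye: a pixel r from the principal point sees the ray r / f radians off the axis. A picture is of the moment at which its call begins: read the wrist's pose just before it. camera_model takes no time and is no camera call.
- bot.close_job(): hands the job in; it is judged then, once.
The state is a dict: "time": time; "qpos": joint angles; "joint_velocities": joint speeds; "tau": joint torques, N m; "position": TCP position; "tcp_rot": TCP orientation; "contact_force": force on the tool from outside, world axes, zero at the start; "ft_torque": the same for the moment, N m; "gripper_width": opening from 0.0 (shut) to 1.0 (fully open); "grasp_force": force on a finger pad.
Only numpy, scipy, OpenCV 4.12 (cv2) and the standard library are available. Lean on these libraries where they do the work, as an engineer would, in place of code of your own. Each camera call takes 0.05 s, during which the arm holds its last target. There are 200 camera calls.

## Working session

There is one attempt and no reset: what is moved stays moved. The work goes in short steps, Python scripts to look and compute and a tool call to move; the robot and the scene stay as the last step left them, time stands still between calls to the robot, and variables do not carry over. Pictures are saved under pics/ and viewed, at most 10 in all, crops included, and the job is handed in when it is done.

Besides the shell and the picture viewer there is one more tool, called after "Call:" in YAML: its name, and indented under it one key for each argument. move_arm: Moves the arm, as the interface text tells. Its arguments: {"type":"object","properties":{"rows":{"type":"array","items":{"type":"object","properties":{"grip":{"type":"number"},"translation":{"type":"array","items":{"type":"number"}},"delta_rot":{"type":"array","items":{"type":"number"}}}}},"squeeze":{"type":"number"}},"required":["rows"]}

```bash
mkdir -p pics
python3 - <<'E'
from bench import bot, optics
import cv2, numpy as np
s=bot.observe(); print(s)
a=optics.camera("scene"); b=optics.camera("top")
np.save("scene0.npy",a); np.save("top0.npy",b)
cv2.imwrite("pics/scene0.png",a[:,:,::-1]); cv2.imwrite("pics/top0.png",b[:,:,::-1])
for n in ("scene","top","wrist"): print(n,optics.camera_model(n))
E
```

```text
{'time': 0.0, 'qpos': array([-1.42119487,  0.33388142,  0.03991269,  1.46630146, -0.01339188,
        1.34331516, -0.05846771]), 'joint_velocities': array([ 0.00154017,  0.00032578, -0.00148629, -0.00039486,  0.00118646,
        0.00149166,  0.0002874 ]), 'tau': array([-8.13409406e-04, -6.56329823e+01,  1.33497398e+00, -4.03829849e+01,
       -5.96178439e-02,  4.44902375e-02,  1.22492702e-04]), 'position': array([0.15999356, 0.62949707, 0.22166412]), 'tcp_rot': array([-3.65805152e-05,  1.24090118e-01,  9.92270614e-01, -8.18790007e-04]), 'contact_force': array([-0.14435905,  0.16782202, -0.38640422]), 'ft_torque': array([ 0.04737726, -0.02439   ,  0.01462256]), 'grasp_force': 0.0, 'gripper_width': 1.0015550949272642}
scene {'intrinsics': array([[463.46000031,   0.        , 264.93440537],
       [  0.        , 463.46000031, 190.22248486],
       [  0.        ,   0.        ,   1.        ]]), 'cam_to_world': array([[ 0.66106575, -0.48178571,  0.575217  , -0.34889398],
       [-0.75032263, -0.42157472,  0.50920595, -0.55393241],
       [-0.0028312 , -0.76821695, -0.64018333,  1.10501449],
[... 329 characters left out ...]
8025 , -0.01363314,  0.0144604 ,  0.25601288],
       [-0.01369667, -0.05454008, -0.99841764,  1.29401542],
       [ 0.        ,  0.        ,  0.        ,  1.        ]])}
wrist {'intrinsics': array([[297.31863964,   0.        , 253.85210575],
       [  0.        , 297.31863964, 183.61848685],
       [  0.        ,   0.        ,   1.        ]]), 'hand_eye': array([[-8.65221628e-04, -9.64387456e-01, -2.64492129e-01,
         7.15921355e-02],
       [ 9.99999425e-01, -6.67011454e-04, -8.39207023e-04,
        -1.03656632e-03],
       [ 6.32901446e-04, -2.64492703e-01,  9.64387479e-01,
        -1.63099543e-01],
       [ 0.00000000e+00,  0.00000000e+00,  0.00000000e+00,
         1.00000000e+00]])}
```

View pics/top0.png

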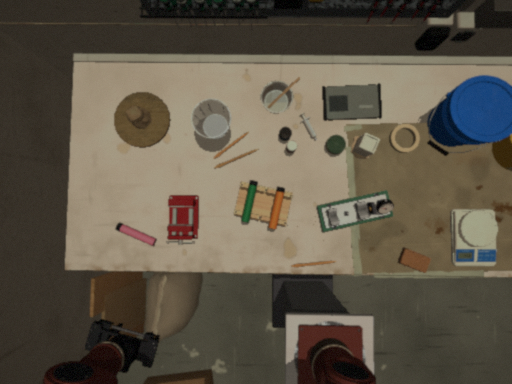

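View pics/scene0.png

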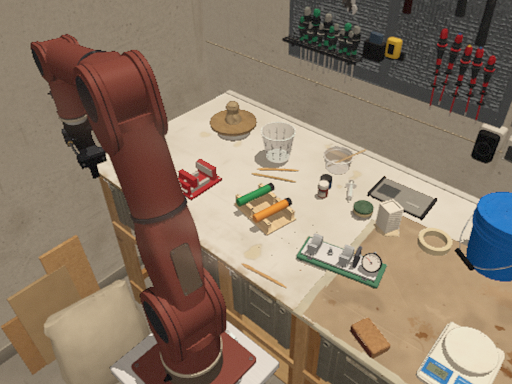

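Run:
```python
import cv2, numpy as np
a=np.load("top0.npy")[165:250,215:415]; b=np.load("scene0.npy")[170:290,220:400]
A=cv2.resize(a,None,fx=4,fy=4,interpolation=cv2.INTER_CUBIC)[:, :, ::-1]
B=cv2.resize(b[:60*2],(390,260),interpolation=cv2.INTER_CUBIC)[:, :, ::-1]
im=np.zeros((600,800,3),np.uint8); im[:340]=A; im[340:600,:390]=B
cv2.imwrite("pics/crop1.png",im)
```

```text
(no output)
```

View pics/crop1.png

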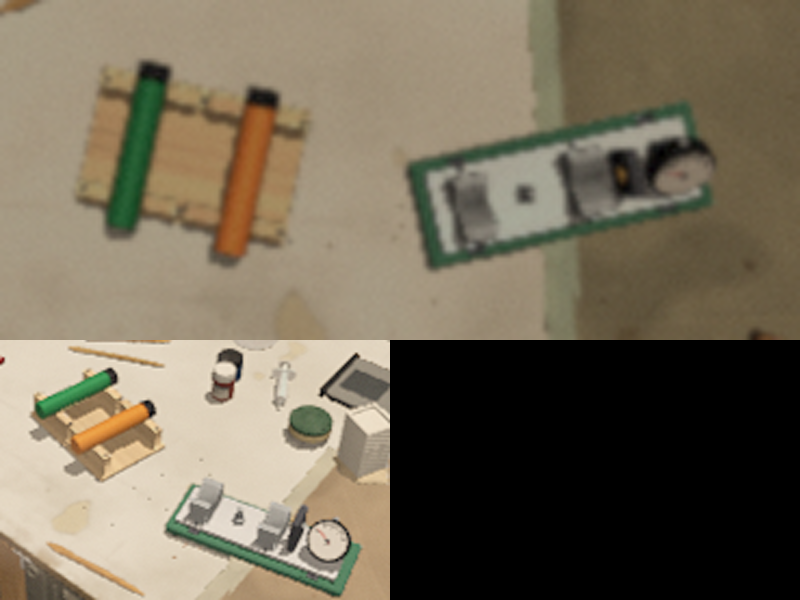

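Candidates: amber lens at top pixel (277,209) with its black ferrule at the upper end (281,189); the green lens at (249,201), pink rod at (135,233) and pencils (236,158), (314,264) are not meant. The gauge is the green-based one at about (355,211), with its dial at the right end (385,207); the red fixture at (183,218) is a look-alike. The crop confirms the choice.

```bash
cat > h.py <<'E'
import cv2, numpy as np
from bench import bot, optics
def cast(name,uv,z):
    m=optics.camera_model(name);K=m["intrinsics"];T=m["cam_to_world"]
    uv=np.atleast_2d(uv).astype(float)
    d=np.c_[(uv[:,0]-K[0,2])/K[0,0],(uv[:,1]-K[1,2])/K[1,1],np.ones(len(uv))]@T[:3,:3].T
    o=T[:3,3]; return o+d*((z-o[2])/d[:,2])[:,None]
def mask(im,lo,hi,roi=None):
    h=cv2.cvtColor(im,cv2.COLOR_RGB2HSV); m=cv2.inRange(h,lo,hi)
    if roi: k=np.zeros_like(m);x0,y0,x1,y1=roi;k[y0:y1,x0:x1]=255;m&=k
    return m
def rect(m):
    c=max(cv2.findContours(m,cv2.RETR_EXTERNAL,cv2.CHAIN_APPROX_NONE)[0],key=cv2.contourArea)
    return c[:,0,:]
E
python3 - <<'E'
from h import *
t=np.load("top0.npy"); s=np.load("scene0.npy")
def stick(n,im,lo,hi,roi,z):
    m=mask(im,lo,hi,roi); ys,xs=np.nonzero(m); P=cast(n,np.c_[xs,ys],z)[:,:2]
    c,(w),ang=cv2.minAreaRect(P.astype(np.float32)*1000)
    mu=P.mean(0); u,sv,vt=np.linalg.svd(P-mu); d=vt[0]*np.sign(vt[0,0])
    q=(P-mu)@vt.T
    print(n,len(xs),"mean",mu.round(4),"box",np.round(c,1),np.round(w,1),"dir",d.round(3),np.degrees(np.arctan2(d[1],d[0])).round(2),np.ptp(q,axis=0).round(3))
stick("top",t,(5,150,90),(16,255,255),(260,175,300,240),.055)
stick("scene",s,(5,150,90),(18,255,255),(245,190,300,225),.055)
stick("top",t,(55,120,40),(90,255,255),(238,175,262,230),.055)
# gauge base
m=mask(t,(50,80,30),(95,255,255),(312,185,402,235)); c=rect(m); P=cast("top",c,.018)[:,:2]
r=cv2.minAreaRect((P*1000).astype(np.float32)); print("gauge",r, cv2.boxPoints(r).round(0).tolist())
m=mask(s,(50,80,30),(95,255,255),(290,230,390,290)); c=rect(m); P=cast("scene",c,.018)[:,:2]
r=cv2.minAreaRect((P*1000).astype(np.float32)); print("gauge",r, cv2.boxPoints(r).round(0).tolist())
E
```

```text
top 312 mean [0.5297 0.2009] box [529.1 200.8] [ 30.  134.2] dir [ 0.978 -0.209] -12.07 [0.134 0.03 ]
scene 324 mean [0.5283 0.198 ] box [530.9 198.3] [ 38.5 149.9] dir [ 0.984 -0.179] -10.3 [0.151 0.039]
top 233 mean [0.552  0.2977] box [552.1 297.7] [ 23.5 131.8] dir [ 0.979 -0.205] -11.85 [0.132 0.024]
gauge ((502.4208984375, 24.40115737915039), (89.58515167236328, 27.351276397705078), 11.978740692138672) [[456.0, 28.0], [461.0, 2.0], [549.0, 20.0], [543.0, 47.0]]
gauge ((496.2641906738281, -107.2340087890625), (96.60137939453125, 270.4603271484375), 29.29587173461914) [[388.0, -13.0], [520.0, -249.0], [605.0, -202.0], [472.0, 34.0]]
```

Run:
```python
from h import *
t=np.load("top0.npy")
m=mask(t,(45,70,25),(95,255,255),(312,185,402,235)); ys,xs=np.nonzero(m); print(len(xs))
P=cast("top",np.c_[xs,ys],.018)[:,:2]
r=cv2.minAreaRect((P*1000).astype(np.float32)); print("gauge",r, cv2.boxPoints(r).round(0).tolist())
```

```text
260
gauge ((529.3726806640625, -88.43228149414062), (96.3746109008789, 260.06201171875), 13.80677604675293) [[452.0, 26.0], [514.0, -226.0], [607.0, -203.0], [545.0, 49.0]]
```

Call:
move_arm:
  rows:
    - {"grip":0,"translation":[-3.9,-2.7,0],"delta_rot":[0,0,0]}
    - {"grip":0,"translation":[-3.9,-2.7,0],"delta_rot":[0,0,0]}
    - {"grip":0,"translation":[-3.9,-2.7,0],"delta_rot":[0,0,0]}
    - {"grip":0,"translation":[-3.9,-2.7,0],"delta_rot":[0,0,0]}
    - {"grip":0,"translation":[-3.9,-2.7,0],"delta_rot":[0,0,0]}
    - {"grip":0,"translation":[-3.9,-2.7,0],"delta_rot":[0,0,0]}

```text
time: 0.7
position: [0.3478, 0.4135, 0.2224]
tcp_rot: [-0.0, 0.124, 0.992, -0.0]
contact_force: [0.6, 0.5, 0.3]
gripper_width: 0.998
grasp_force: 0.0
```

```bash
cat >> h.py <<'E'
from scipy.spatial.transform import Rotation as Ro
def pose():
    s=bot.observe(); q=s["tcp_rot"]; return s,np.array(s["position"]),Ro.from_quat([q[1],q[2],q[3],q[0]])
def need(p,ydeg):
    """shift (cm, current tool axes) and turn (deg, tool vec) to TCP p, pointing down, tool y at ydeg azimuth"""
    s,c,R=pose(); a=np.radians(ydeg); y=np.array([np.cos(a),np.sin(a),0]); z=np.array([0,0,-1.])
    T=Ro.from_matrix(np.c_[np.cross(y,z),y,z])
    print("t",round(s["time"],2),"at",c.round(4),"q",s["qpos"].round(2),"w",round(s["gripper_width"],3),"gf",round(s["grasp_force"],1),"F",np.round(s["contact_force"],1))
    print("shift cm",(R.inv().apply(np.array(p)-c)*100).round(2),"turn",np.degrees((R.inv()*T).as_rotvec()).round(2))
def wcast(uv,z,P=None):
    m=optics.camera_model("wrist");K=m["intrinsics"];H=m["hand_eye"]
    c,R=P if P else pose()[1:]
    uv=np.atleast_2d(uv).astype(float); v=(uv-K[:2,2])/K[0,0]; r=np.linalg.norm(v,axis=1)
    d=np.c_[v*(np.sin(r)/np.maximum(r,1e-9))[:,None],np.cos(r)]
    d=R.apply(d@H[:3,:3].T); o=c+R.apply(H[:3,3])
    return o+d*((z-o[2])/d[:,2])[:,None]
E
python3 -c "
from h import *
need([.5377,.1988,.2],78)"
```

```text
t 0.7 at [0.3478 0.4135 0.2224] q [-1.13  0.11  0.19  1.74 -0.02  1.29  0.39] w 0.998 gf 0.0 F [0.6 0.5 0.3]
shift cm [-23.69 -16.13   2.24] turn [-0.01 -0.01 -2.26]
```

Call:
move_arm:
  rows:
    - {"grip":0,"translation":[-3.95,-2.7,0],"delta_rot":[0,0,-0.38]}
    - {"grip":0,"translation":[-3.95,-2.7,0],"delta_rot":[0,0,-0.38]}
    - {"grip":0,"translation":[-3.95,-2.7,0],"delta_rot":[0,0,-0.38]}
    - {"grip":0,"translation":[-3.95,-2.7,0],"delta_rot":[0,0,-0.38]}
    - {"grip":0,"translation":[-3.95,-2.7,0],"delta_rot":[0,0,-0.38]}
    - {"grip":0,"translation":[-3.95,-2.7,0],"delta_rot":[0,0,-0.38]}
    - {"grip":0,"translation":[0,0,0],"delta_rot":[0,0,0]}

```text
time: 1.4
position: [0.5441, 0.1958, 0.2224]
tcp_rot: [0.001, 0.109, 0.994, -0.001]
contact_force: [0.2, -0.3, 0.5]
gripper_width: 0.999
grasp_force: 0.0
```

Run:
```python
from h import *
need([.5377,.1988,.2],78)
s,c,R=pose(); w=optics.camera("wrist"); np.savez("w1.npz",im=w,c=c,q=R.as_quat())
cv2.imwrite("pics/w1.png",cv2.resize(w,(800,600),interpolation=cv2.INTER_CUBIC)[:,:,::-1])
```

```text
t 1.4 at [0.5441 0.1958 0.2224] q [-0.79  0.19  0.43  1.66 -0.08  1.3   1.  ] w 0.999 gf 0.0 F [ 0.2 -0.3  0.5]
shift cm [0.69 0.16 2.24] turn [-0.16  0.13 -0.51]
```

View pics/w1.png

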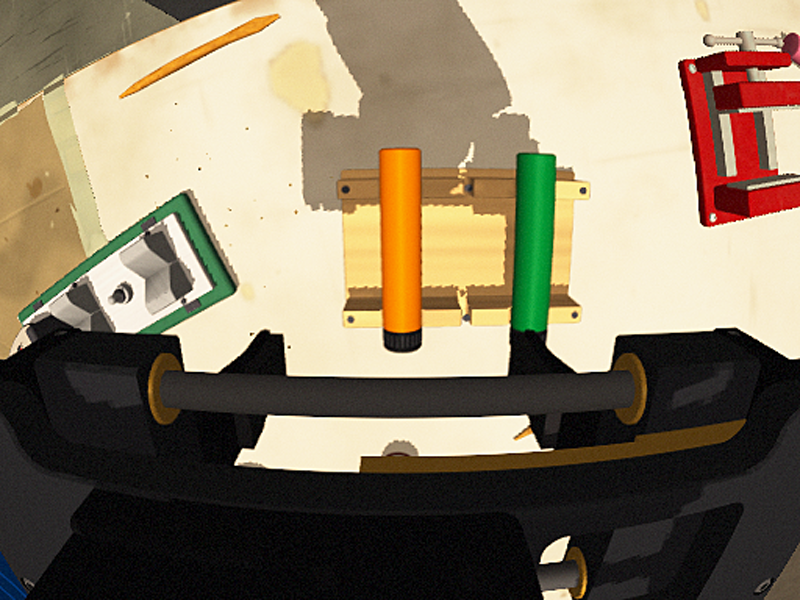

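Run:
```python
from h import *
d=np.load("w1.npz"); w=d["im"]; P=(d["c"],Ro.from_quat(d["q"]))
m=mask(w,(5,170,120),(18,255,255),(235,90,280,220)); ys,xs=np.nonzero(m)
print("n",len(xs),"px",xs.min(),xs.max(),ys.min(),ys.max())
# centre line: mid of left and right edge per row
rows=range(ys.min()+8,ys.max()-8)
cl=np.array([[(xs[ys==y].min()+xs[ys==y].max())/2,y] for y in rows])
Q=wcast(cl,.057,P)[:,:2]; mu=Q.mean(0); v=np.linalg.svd(Q-mu)[2][0]; v*=np.sign(v[0])
print("line",mu.round(4),np.degrees(np.arctan2(v[1],v[0])).round(2))
for y,z,n in((ys.min(),.05,"near end"),(ys.max(),.062,"ferrule joint")):
    print(n,wcast([[cl[:,0].mean(),y]],z,P).round(4))
# gauge: green base
for box,z in(((0,115,155,220),.018),):
    m=mask(w,(60,100,40),(95,255,255),box); ys,xs=np.nonzero(m); print(len(xs))
    q=wcast(np.c_[xs,ys],z,P)[:,:2]*1000; r=cv2.minAreaRect(q.astype(np.float32)); print(r,cv2.boxPoints(r).round(0).tolist())
s=1/1.5625
print("plunger",wcast([[121*s,290*s]],.054,P).round(4))
print("far base corners (189,192),(237,290)",wcast([[189*s,192*s],[237*s,290*s],[20*s,318*s]],.018,P).round(4))
```

```text
n 2570 px 242 269 95 212
line [0.5286 0.2002] -11.81
near end [[0.4648 0.2144 0.05  ]]
ferrule joint [[0.5948 0.1856 0.062 ]]
1759
((528.8453369140625, -86.84552001953125), (97.72916412353516, 264.208740234375), 13.276647567749023) [[451.0, 31.0], [512.0, -227.0], [607.0, -204.0], [546.0, 53.0]]
plunger [[ 0.5151 -0.0382  0.054 ]]
far base corners (189,192),(237,290) [[ 0.4537  0.0347  0.018 ]
 [ 0.5457  0.0533  0.018 ]
 [ 0.5177 -0.2237  0.018 ]]
```

Call:
move_arm:
  rows:
    - {"grip":0,"translation":[0.33,0.07,2.5],"delta_rot":[-0.08,0.06,-0.3]}
    - {"grip":0,"translation":[0.33,0.07,4],"delta_rot":[-0.08,0.06,-0.3]}
    - {"grip":0,"translation":[0,0,4],"delta_rot":[0,0,0]}
    - {"grip":0,"translation":[0,0,3.5],"delta_rot":[0,0,0]}
    - {"grip":0,"translation":[0,0,2],"delta_rot":[0,0,0]}
    - {"grip":0,"translation":[0,0,1],"delta_rot":[0,0,0]}
    - {"grip":0,"translation":[0,0,0],"delta_rot":[0,0,0]}

```text
time: 2.15
position: [0.5327, 0.2068, 0.0514]
tcp_rot: [-0.002, 0.099, 0.995, 0.001]
contact_force: [-0.3, 0.3, -0.0]
gripper_width: 1.002
grasp_force: 0.0
```

```bash
python3 -c "
from h import *
need([.538,.199,.031],78.1)"
```

```text
t 2.15 at [0.5327 0.2068 0.0514] q [-0.77  0.34  0.39  1.86 -0.16  0.97  1.06] w 1.002 gf 0.0 F [-0.3  0.3 -0. ]
shift cm [-0.68 -0.66  2.04] turn [ 0.08 -0.24  0.59]
```

Call:
move_arm:
  rows:
    - {"grip":0,"translation":[-0.34,-0.33,0.3],"delta_rot":[0,-0.12,0.3]}
    - {"grip":0,"translation":[-0.34,-0.33,0.7],"delta_rot":[0,-0.12,0.3]}
    - {"grip":0,"translation":[0,0,1.0],"delta_rot":[0,0,0]}
    - {"grip":0,"translation":[0,0,0],"delta_rot":[0,0,0]}

```text
time: 2.55
position: [0.5387, 0.198, 0.0314]
tcp_rot: [0.001, 0.105, 0.995, 0.001]
contact_force: [-0.7, 0.6, -0.1]
gripper_width: 1.005
grasp_force: 0.0
```

```bash
python3 -c "
from h import *
need([.538,.199,.031],78.1)"
```

```text
t 2.55 at [0.5387 0.198  0.0314] q [-0.75  0.37  0.39  1.87 -0.17  0.93  1.08] w 1.005 gf 0.0 F [-0.7  0.6 -0.1]
shift cm [0.09 0.09 0.04] turn [ 0.1   0.05 -0.1 ]
```

Call:
move_arm:
  rows:
    - {"grip":255,"translation":[0,0,0],"delta_rot":[0,0,0]}
    - {"grip":255,"translation":[0,0,0],"delta_rot":[0,0,0]}
    - {"grip":255,"translation":[0,0,0],"delta_rot":[0,0,0]}
    - {"grip":255,"translation":[0,0,0],"delta_rot":[0,0,0]}
    - {"grip":255,"translation":[0,0,0],"delta_rot":[0,0,0]}
    - {"grip":255,"translation":[0,0,0],"delta_rot":[0,0,0]}
    - {"grip":255,"translation":[0,0,0],"delta_rot":[0,0,0]}
    - {"grip":255,"translation":[0,0,0],"delta_rot":[0,0,0]}
  squeeze: 30

```text
time: 3.35
position: [0.5393, 0.1985, 0.0326]
tcp_rot: [0.001, 0.104, 0.995, 0.001]
contact_force: [0.2, 0.4, 1.0]
gripper_width: 0.352
grasp_force: 1.1
```

Call:
move_arm:
  rows:
    - {"grip":255,"translation":[0,0,0],"delta_rot":[0,0,0]}
    - {"grip":255,"translation":[0,0,0],"delta_rot":[0,0,0]}
    - {"grip":255,"translation":[0,0,0],"delta_rot":[0,0,0]}
    - {"grip":255,"translation":[0,0,-1],"delta_rot":[0,0,0]}
    - {"grip":255,"translation":[0,0,-2],"delta_rot":[0,0,0]}
    - {"grip":255,"translation":[0,0,-3],"delta_rot":[0,0,0]}
    - {"grip":255,"translation":[0,0,-4],"delta_rot":[0,0,0]}
    - {"grip":255,"translation":[0,0,-3],"delta_rot":[0,0,0]}

```text
time: 4.15
position: [0.5392, 0.1973, 0.1652]
tcp_rot: [0.002, 0.105, 0.994, 0.001]
contact_force: [-0.1, 0.4, -0.8]
gripper_width: 0.333
grasp_force: 30.0
```

```bash
python3 -c "
from h import *
need([.515,-.035,.17],13.3)"
```

```text
t 4.15 at [0.5392 0.1973 0.1652] q [-0.79  0.22  0.42  1.75 -0.1   1.19  1.02] w 0.333 gf 30.0 F [-0.1  0.4 -0.8]
shift cm [ -2.48 -23.23  -0.54] turn [2.400e-01 6.000e-02 6.466e+01]
```

Call:
move_arm:
  rows:
    - {"grip":255,"translation":[-0.31,-2.9,0],"delta_rot":[0,0,8.08]}
    - {"grip":255,"translation":[-0.71,-2.83,0],"delta_rot":[0,0,8.08]}
    - {"grip":255,"translation":[-1.1,-2.7,0],"delta_rot":[0,0,8.08]}
    - {"grip":255,"translation":[-1.47,-2.52,0],"delta_rot":[0,0,8.08]}
    - {"grip":255,"translation":[-1.81,-2.29,0],"delta_rot":[0,0,8.08]}
    - {"grip":255,"translation":[-2.12,-2.01,0],"delta_rot":[0,0,8.08]}
    - {"grip":255,"translation":[-2.38,-1.69,0],"delta_rot":[0,0,8.08]}
    - {"grip":255,"translation":[-2.59,-1.34,0],"delta_rot":[0,0,8.08]}

```text
time: 4.95
position: [0.5142, -0.0358, 0.1624]
tcp_rot: [0.0, 0.622, 0.783, 0.002]
contact_force: [0.4, -0.5, -0.2]
gripper_width: 0.334
grasp_force: 30.0
```

Run:
```python
from h import *
need([.515,-.035,.17],13.3)
s,c,R=pose(); w=optics.camera("wrist"); t=optics.camera("top");sc=optics.camera("scene"); np.savez("w2.npz",im=w,t=t,sc=sc,c=c,q=R.as_quat())
cv2.imwrite("pics/w2.png",cv2.resize(w,(800,600),interpolation=cv2.INTER_CUBIC)[:,:,::-1])
```

```text
t 4.95 at [ 0.5142 -0.0358  0.1624] q [-0.65  0.1   0.68  1.9  -0.07  1.16  0.29] w 0.334 gf 30.0 F [ 0.4 -0.5 -0.2]
shift cm [ 0.06  0.1  -0.76] turn [ 0.16 -0.1  -0.29]
```

View pics/w2.png

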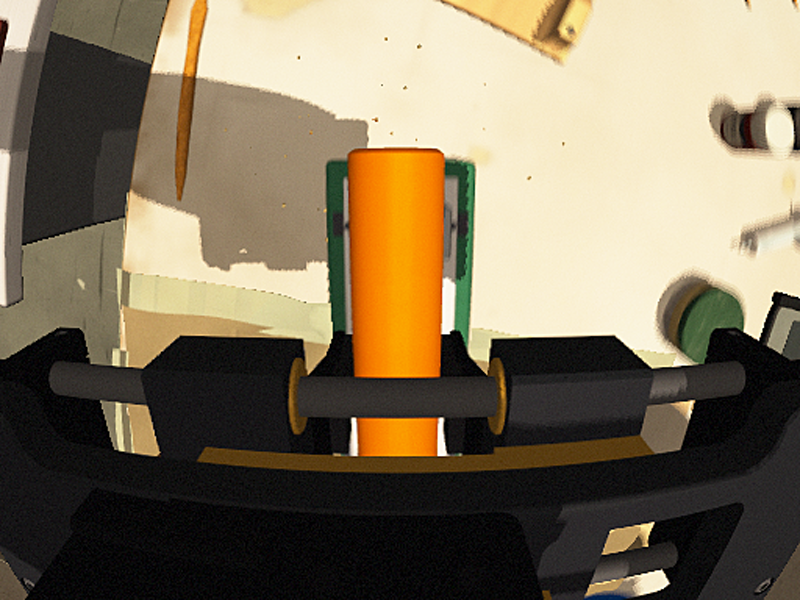

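Run:
```python
from h import *
d=np.load("w2.npz"); w=d["im"]; P=(d["c"],Ro.from_quat(d["q"]))
g=mask(w,(55,80,30),(95,255,255),(205,98,306,215)); L=[];R=[]
for y in range(110,205):
    x=np.nonzero(g[y])[0]
    if len(x)>3: L.append([x.min()-.5,y]);R.append([x.max()+.5,y])
f=lambda A:(lambda v:np.degrees(np.arctan2(v[0],-v[1])).round(2))((lambda v:-v if v[1]>0 else v)(np.linalg.svd(A-A.mean(0))[2][0]))
L=wcast(L,.018,P)[:,:2];R=wcast(R,.018,P)[:,:2]
print("base sides",f(L),f(R),L.mean(0).round(4),R.mean(0).round(4))
ys,xs=np.nonzero(g); E=wcast([[xs.min()+8,ys.min()],[xs.max()-6,ys.min()]],.018,P); print("top row",ys.min(),E.round(4))
a=np.radians(13.3); ux=np.array([np.sin(a),-np.cos(a)]); uy=np.array([np.cos(a),np.sin(a)])
mid=(L.mean(0)+R.mean(0))/2; print("width",(L.mean(0)-R.mean(0))@uy,"mid line y-offset coordinate (uy)",mid@uy,"end coordinate (ux)",E[:,:2]@ux)
m=mask(w,(5,170,120),(18,255,255),(215,90,290,240)); ys,xs=np.nonzero(m)
cl=np.array([[(xs[ys==y].min()+xs[ys==y].max())/2,y] for y in range(ys.min()+6,225)])
Q=wcast(cl,P[0][2]+.019+.01,P)[:,:2]; print("lens dir",f(Q),"at uy",(Q@uy)[[0,-1]],"tool y az",np.degrees(np.arctan2(*P[1].as_matrix()[:2,1][::-1])))
print("lens rear end",wcast([[254,ys.min()]],P[0][2]+.019,P)[:,:2]@ux,"tcp",P[0][:2]@ux,P[0][:2]@uy)
q=cast("top",[[346,213.2]],.054)[:,:2]; print("plunger top",q,q@ux,q@uy)
q=cast("top",[[370.5,209.3]],.068)[:,:2]; print("button top",q,q@ux,q@uy)
p=np.array([.5151,-.0382]);print("plunger w1",p@ux,p@uy); c=np.array([.5289,-.0868]);print("base w1",c@ux,c@uy)
d1=np.load("w1.npz"); a=cv2.resize(d1["im"][115:225,5:155],None,fx=5,fy=5,interpolation=cv2.INTER_CUBIC); cv2.imwrite("pics/w1c.png",a[:,:,::-1])
```

```text
base sides 13.24 12.58 [ 0.4654 -0.0311] [ 0.5607 -0.0092]
top row 103 [[0.4614 0.0266 0.018 ]
 [0.5415 0.0452 0.018 ]]
width -0.09770436563439502 mid line y-offset coordinate (uy) 0.4946625550584195 end coordinate (ux) [0.08026806 0.08060158]
lens dir 13.14 at uy [0.49222512 0.49208126] tool y az 13.006301570371573
lens rear end [0.07775286] tcp 0.1530940096839141 0.49215994760659787
plunger top [[ 0.52009858 -0.04739559]] [0.16577293] [0.4952456]
button top [[ 0.53513493 -0.12936281]] [0.2490008] [0.49102213]
plunger w1 0.15567405256567737 0.4924965374068926
base w1 0.20614523215583969 0.49474598862387453
```

View pics/w1c.png

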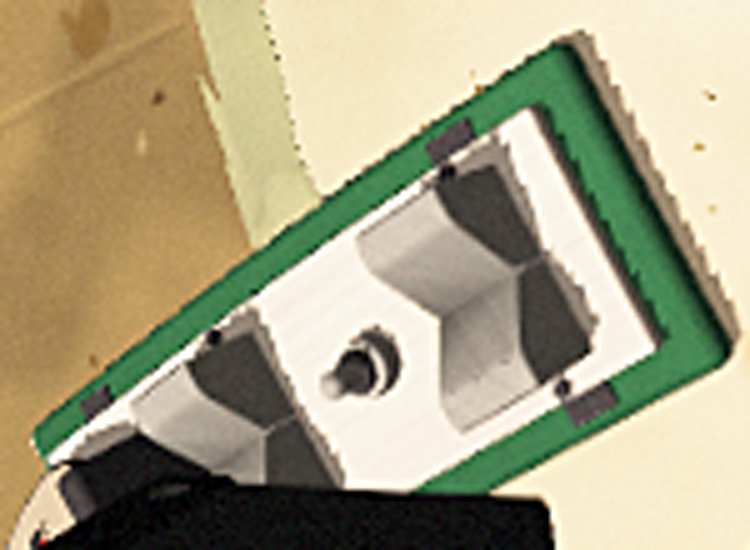

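Run:
```python
from h import *
d=np.load("w1.npz"); P=(d["c"],Ro.from_quat(d["q"]))
a=np.radians(13.2); ux=np.array([np.sin(a),-np.cos(a)]); uy=np.array([np.cos(a),np.sin(a)])
px=lambda x,y:[[5+x/5-.4,115+y/5-.4]]
for n,x,y,z,o in(("tip",333,386,.054,0),("root front",440,315,.044,37),("root rear",520,265,.044,67),("fblock root",262,435,.044,-37)):
    q=wcast(px(x,y),z,P)[:,:2]; print(n,"seat s",(q@ux+o/1000).round(4),"uy",(q@uy).round(4))
p=np.array([.5142,-.0358]);print("tcp",p@ux,p@uy)
```

```text
tip seat s [0.1691] uy [0.4965]
root front seat s [0.1693] uy [0.4955]
root rear seat s [0.1694] uy [0.4954]
fblock root seat s [0.1738] uy [0.4966]
tcp 0.1522721421337583 0.4924393107074176
```

Call:
move_arm:
  rows:
    - {"grip":255,"translation":[-0.5,0.16,1],"delta_rot":[0.08,-0.05,-0.1]}
    - {"grip":255,"translation":[-0.47,0.17,2],"delta_rot":[0.08,-0.05,-0.1]}
    - {"grip":255,"translation":[0,0,2.5],"delta_rot":[0,0,0]}
    - {"grip":255,"translation":[0,0,2],"delta_rot":[0,0,0]}
    - {"grip":255,"translation":[0,0,1],"delta_rot":[0,0,0]}
    - {"grip":255,"translation":[0,0,0.7],"delta_rot":[0,0,0]}
    - {"grip":255,"translation":[0,0,0],"delta_rot":[0,0,0]}
    - {"grip":255,"translation":[0,0,0],"delta_rot":[0,0,0]}

```text
time: 5.9
position: [0.521, -0.0425, 0.0705]
tcp_rot: [0.0, 0.618, 0.786, 0.0]
contact_force: [0.9, 0.5, 0.3]
gripper_width: 0.337
grasp_force: 30.0
```

```bash
cat >> h.py <<'E'
def gs():
    a=np.radians(13.2); ux=np.array([np.sin(a),-np.cos(a)]); uy=np.array([np.cos(a),np.sin(a)])
    s,c,R=pose(); F=s["contact_force"]; m=R.as_matrix()
    print("t",round(s["time"],2),"s,uy,z mm",(c[:2]@ux*1e3).round(1),(c[:2]@uy*1e3).round(1),(c[2]*1e3).round(1),"F s,uy,z",(F[:2]@ux).round(1),(F[:2]@uy).round(1),F[2].round(1),"Tq",s["ft_torque"].round(2),"yaw",np.degrees(np.arctan2(m[1,1],m[0,1])).round(2),"z",m[:2,2].round(4),"gf",s["grasp_force"].round(1))
    return c,R
E
python3 - <<'E'
from h import *
c,R=gs()
im=optics.camera("scene");w=optics.camera("wrist");np.savez("w3.npz",im=w,sc=im,c=c,q=R.as_quat())
A=cv2.resize(im[215:295,285:395],(800,582),interpolation=cv2.INTER_CUBIC)
cv2.imwrite("pics/s3.png",A[:,:,::-1])
E
```

```text
Traceback (most recent call last):
  File "h.py", line 34, in gs
    print("t",round(s["time"],2),"s,uy,z mm",(c[:2]@ux*1e3).round(1),(c[:2]@uy*1e3).round(1),(c[2]*1e3).round(1),"F s,uy,z",(F[:2]@ux).round(1),(F[:2]@uy).round(1),F[2].round(1),"Tq",s["ft_torque"].round(2),"yaw",np.degrees(np.arctan2(m[1,1],m[0,1])).round(2),"z",m[:2,2].round(4),"gf",s["grasp_force"].round(1))
                                                                                                                                                                                                                                                                                              ^^^^^^^^^^^^^^^^^^^^^^
AttributeError: 'float' object has no attribute 'round'
```

```bash
sed -i 's/s\["grasp_force"\].round(1)/round(s["grasp_force"],1)/' h.py
python3 - <<'E'
from h import *
c,R=gs()
im=optics.camera("scene");w=optics.camera("wrist");np.savez("w3.npz",im=w,sc=im,c=c,q=R.as_quat())
A=cv2.resize(im[215:295,285:395],(800,582),interpolation=cv2.INTER_CUBIC)
cv2.imwrite("pics/s3.png",A[:,:,::-1])
E
```

```text
t 5.9 s,uy,z mm 160.4 497.5 70.5 F s,uy,z -0.3 1.0 0.3 Tq [-0.09  0.01 -0.02] yaw 13.61 z [ 0.0011 -0.    ] gf 30.0
```

View pics/s3.png

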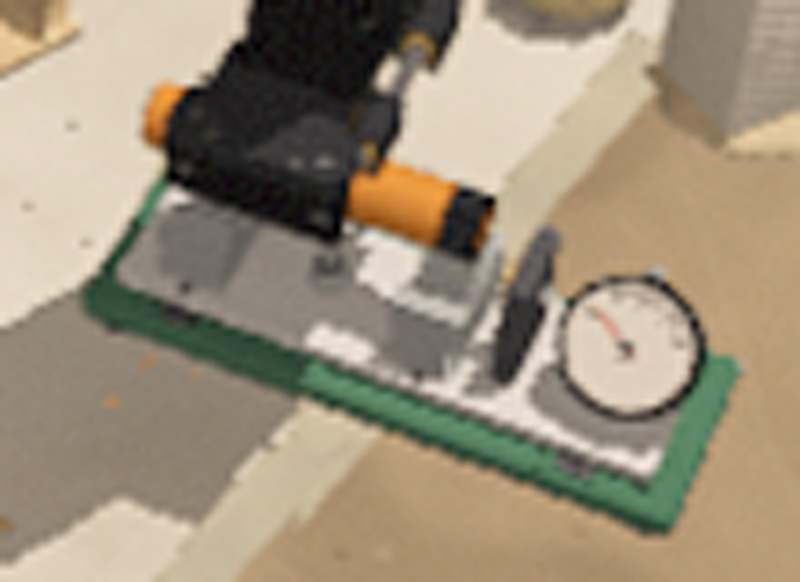

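The lens (crop 145–495 px across) hangs level over the vee, and its ferrule at (470,220) is short of the stop plate at (530,290). Next: lower onto the plunger.

Call:
move_arm:
  rows:
    - {"grip":255,"translation":[0,-0.18,0.5],"delta_rot":[0,0,0.4]}
    - {"grip":255,"translation":[0,0,0.5],"delta_rot":[0,0,0]}
    - {"grip":255,"translation":[0,0,0.3],"delta_rot":[0,0,0]}
    - {"grip":255,"translation":[0,0,0.2],"delta_rot":[0,0,0]}
    - {"grip":255,"translation":[0,0,0],"delta_rot":[0,0,0]}
    - {"grip":255,"translation":[0,0,0],"delta_rot":[0,0,0]}

```text
time: 6.6
position: [0.5187, -0.0431, 0.0549]
tcp_rot: [0.0, 0.621, 0.784, -0.0]
contact_force: [-0.5, -0.2, -0.6]
gripper_width: 0.334
grasp_force: 30.0
```

```bash
python3 -c "
from h import *
gs()"
```

```text
t 6.6 s,uy,z mm 160.4 495.2 54.9 F s,uy,z 0.0 -0.5 -0.6 Tq [-0.08 -0.02 -0.01] yaw 13.18 z [ 0.0002 -0.0002] gf 30.0
```

Call:
move_arm:
  rows:
    - {"grip":255,"translation":[-0.3,0,0.1],"delta_rot":[0,0,0]}
    - {"grip":255,"translation":[-0.3,0,0.1],"delta_rot":[0,0,0]}
    - {"grip":255,"translation":[0,0,0.1],"delta_rot":[0,0,0]}
    - {"grip":255,"translation":[0,0,0],"delta_rot":[0,0,0]}

```text
time: 7.0
position: [0.5203, -0.0494, 0.0521]
tcp_rot: [0.0, 0.621, 0.783, 0.0]
contact_force: [-0.2, -1.4, 2.6]
gripper_width: 0.334
grasp_force: 30.0
```

```bash
python3 -c "
from h import *
gs()"
```

```text
t 7.0 s,uy,z mm 166.9 495.3 52.1 F s,uy,z 1.4 -0.5 2.6 Tq [-0.33  0.06  0.02] yaw 13.15 z [ 0.0007 -0.0004] gf 30.0
```

Call:
move_arm:
  rows:
    - {"grip":255,"translation":[-0.1,0,0],"delta_rot":[0,0,0]}
    - {"grip":255,"translation":[-0.1,0,0],"delta_rot":[0,0,0]}
    - {"grip":255,"translation":[0,0,0],"delta_rot":[0,0,0]}

```text
time: 7.3
position: [0.5207, -0.0508, 0.0521]
tcp_rot: [0.0, 0.621, 0.784, 0.0]
contact_force: [0.4, 0.5, 2.1]
gripper_width: 0.336
grasp_force: 30.0
```

```bash
python3 -c "
from h import *
gs()"
```

```text
t 7.3 s,uy,z mm 168.4 495.3 52.1 F s,uy,z -0.4 0.5 2.1 Tq [-0.02  0.02 -0.02] yaw 13.19 z [0.0006 0.0001] gf 30.0
```

Call:
move_arm:
  rows:
    - {"grip":255,"translation":[-0.1,0,0],"delta_rot":[0,0,0]}
    - {"grip":255,"translation":[0,0,0],"delta_rot":[0,0,0]}

```text
time: 7.5
position: [0.5208, -0.0519, 0.052]
tcp_rot: [0.0, 0.621, 0.784, 0.0]
contact_force: [-0.2, 1.2, 1.9]
gripper_width: 0.331
grasp_force: 30.0
```

Call:
move_arm:
  rows:
    - {"grip":255,"translation":[-0.1,0,0],"delta_rot":[0,0,0]}
    - {"grip":255,"translation":[0,0,0],"delta_rot":[0,0,0]}

```text
time: 7.7
position: [0.521, -0.053, 0.052]
tcp_rot: [0.0, 0.621, 0.784, 0.0]
contact_force: [0.1, -0.5, 1.8]
gripper_width: 0.34
grasp_force: 30.0
```

```bash
python3 -c "
from h import *
gs()"
```

```text
t 7.7 s,uy,z mm 170.5 495.2 52.0 F s,uy,z 0.6 0.0 1.8 Tq [ 0.01  0.06 -0.03] yaw 13.17 z [ 0.0004 -0.0002] gf 30.0
```

Call:
move_arm:
  rows:
    - {"grip":255,"translation":[-0.1,0,0],"delta_rot":[0,0,0]}
    - {"grip":255,"translation":[0,0,0],"delta_rot":[0,0,0]}

```text
time: 7.9
position: [0.5212, -0.054, 0.052]
tcp_rot: [0.0, 0.621, 0.784, 0.0]
contact_force: [-0.1, 0.2, 1.6]
gripper_width: 0.333
grasp_force: 30.0
```

Call:
move_arm:
  rows:
    - {"grip":255,"translation":[-0.1,0,0],"delta_rot":[0,0,0]}
    - {"grip":255,"translation":[0,0,0],"delta_rot":[0,0,0]}

```text
time: 8.1
position: [0.5213, -0.0545, 0.0519]
tcp_rot: [-0.0, 0.621, 0.784, 0.0]
contact_force: [-0.2, 1.5, 1.8]
gripper_width: 0.339
grasp_force: 30.0
```

```bash
python3 -c "
from h import *
gs()"
```

```text
t 8.1 s,uy,z mm 172.1 495.1 51.9 F s,uy,z -1.5 0.1 1.8 Tq [0.3  0.14 0.  ] yaw 13.19 z [-0.0001  0.0002] gf 30.0
```

Call:
move_arm:
  rows:
    - {"grip":255,"translation":[-0.1,0,0],"delta_rot":[0,0,0]}
    - {"grip":255,"translation":[0,0,0],"delta_rot":[0,0,0]}

```text
time: 8.3
position: [0.5214, -0.0545, 0.0518]
tcp_rot: [-0.001, 0.621, 0.784, 0.0]
contact_force: [-1.4, 5.5, 2.4]
gripper_width: 0.334
grasp_force: 30.0
```

```bash
python3 -c "
from h import *
gs()"
```

```text
t 8.3 s,uy,z mm 172.2 495.2 51.8 F s,uy,z -5.7 -0.1 2.4 Tq [ 1.07  0.28 -0.01] yaw 13.23 z [-0.0005  0.0013] gf 30.0
```

Call:
move_arm:
  rows:
    - {"grip":255,"translation":[0,0,0.1],"delta_rot":[0,0,0]}
    - {"grip":255,"translation":[0,0,0.1],"delta_rot":[0,0,0]}
    - {"grip":255,"translation":[0,0,0.1],"delta_rot":[0,0,0]}
    - {"grip":255,"translation":[0,0,0],"delta_rot":[0,0,0]}

```text
time: 8.7
position: [0.522, -0.0544, 0.0493]
tcp_rot: [-0.0, 0.621, 0.784, 0.001]
contact_force: [-2.2, 5.5, 5.0]
gripper_width: 0.339
grasp_force: 30.0
```

```bash
python3 -c "
from h import *
gs()"
```

```text
t 8.7 s,uy,z mm 172.1 495.8 49.3 F s,uy,z -5.8 -0.8 5.0 Tq [ 1.09  0.29 -0.05] yaw 13.24 z [0.0007 0.0015] gf 30.0
```

Call:
move_arm:
  rows:
    - {"grip":255,"translation":[0,0,0.1],"delta_rot":[0,0,0]}
    - {"grip":255,"translation":[0,0,0],"delta_rot":[0,0,0]}

```text
time: 8.9
position: [0.5223, -0.0543, 0.0485]
tcp_rot: [-0.0, 0.621, 0.784, 0.001]
contact_force: [-0.9, 5.9, 7.5]
gripper_width: 0.338
grasp_force: 30.0
```

```bash
python3 -c "
from h import *
gs()"
```

```text
t 8.9 s,uy,z mm 172.2 496.1 48.5 F s,uy,z -5.9 0.4 7.5 Tq [ 1.18  0.35 -0.12] yaw 13.23 z [0.0013 0.0017] gf 30.0
```

Call:
move_arm:
  rows:
    - {"grip":255,"translation":[0,0,0.1],"delta_rot":[0,0,0]}
    - {"grip":255,"translation":[0,0,0],"delta_rot":[0,0,0]}

```text
time: 9.1
position: [0.5229, -0.0542, 0.048]
tcp_rot: [0.0, 0.621, 0.784, 0.001]
contact_force: [-1.9, 6.0, 10.9]
gripper_width: 0.338
grasp_force: 30.0
```

Call:
move_arm:
  rows:
    - {"grip":255,"translation":[0,0,0.1],"delta_rot":[0,0,0]}
    - {"grip":255,"translation":[0,0,0],"delta_rot":[0,0,0]}

```text
time: 9.3
position: [0.5239, -0.054, 0.0478]
tcp_rot: [0.001, 0.621, 0.784, 0.002]
contact_force: [-1.3, 7.2, 18.2]
gripper_width: 0.335
grasp_force: 30.0
```

```bash
python3 -c "
from h import *
gs()"
```

```text
t 9.3 s,uy,z mm 172.2 497.7 47.8 F s,uy,z -7.3 0.4 18.2 Tq [ 1.49  0.34 -0.12] yaw 13.24 z [0.0042 0.0025] gf 30.0
```

Call:
move_arm:
  rows:
    - {"grip":255,"translation":[0,-0.1,0],"delta_rot":[0,0,0]}
    - {"grip":255,"translation":[0,-0.1,0],"delta_rot":[0,0,0]}
    - {"grip":255,"translation":[0,0,0],"delta_rot":[0,0,0]}
    - {"grip":255,"translation":[0,0,0],"delta_rot":[0,0,0]}

```text
time: 9.7
position: [0.5218, -0.0545, 0.0478]
tcp_rot: [0.001, 0.621, 0.784, 0.002]
contact_force: [-1.9, 7.1, 18.7]
gripper_width: 0.332
grasp_force: 30.0
```

Run:
```python
from h import *
c,R=gs()
im=optics.camera("scene");w=optics.camera("wrist");np.savez("w4.npz",im=w,sc=im,c=c,q=R.as_quat())
A=cv2.resize(im[215:295,285:395],(800,582),interpolation=cv2.INTER_CUBIC)
cv2.imwrite("pics/s4.png",A[:,:,::-1])
P=(c,R)
m=mask(w,(5,170,120),(18,255,255),(215,60,300,240)); ys,xs=np.nonzero(m)
cl=np.array([[(xs[ys==y].min()+xs[ys==y].max())/2,y] for y in range(ys.min()+6,ys.min()+60)])
Q=wcast(cl,.0652+.01,P)[:,:2]; v=np.linalg.svd(Q-Q.mean(0))[2][0]; v=v if v[1]<0 else -v
print("lens dir",np.degrees(np.arctan2(v[0],-v[1])))
```

```text
t 9.7 s,uy,z mm 172.2 495.6 47.8 F s,uy,z -7.3 -0.3 18.7 Tq [ 1.54  0.47 -0.12] yaw 13.24 z [0.0039 0.0025] gf 30.0
lens dir 13.003577595238125
```

View pics/s4.png

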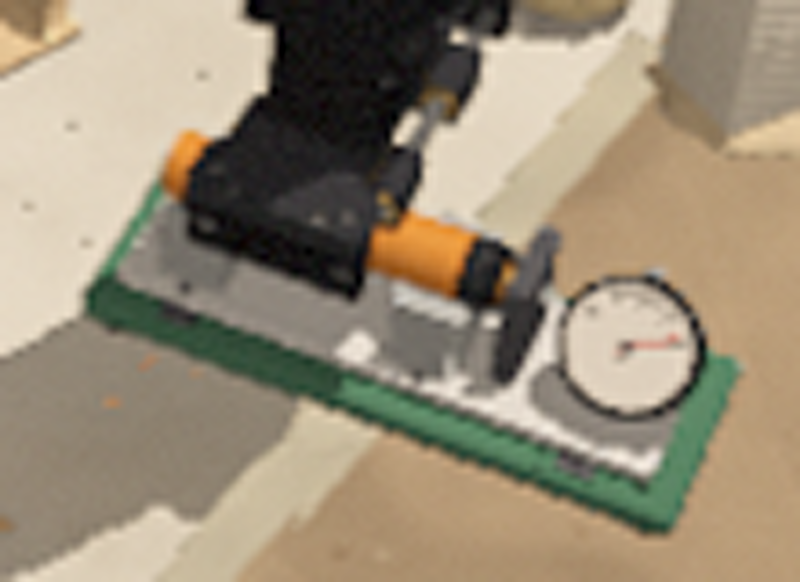

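The lens lies in the vee with its ferrule at (485,270) against the stop button. The needle has swung from upper left to right. The carriage followed a 2 mm sideways shift with z unchanged, so both faces bear.

Call:
move_arm:
  rows:
    - {"grip":255,"translation":[0,0,0],"delta_rot":[0,0,0]}
    - {"grip":255,"translation":[0,0,0],"delta_rot":[0,0,0]}
    - {"grip":255,"translation":[0,0,0],"delta_rot":[0,0,0]}
    - {"grip":255,"translation":[0,0,0],"delta_rot":[0,0,0]}
    - {"grip":255,"translation":[0,0,0],"delta_rot":[0,0,0]}

```text
time: 10.3
position: [0.5218, -0.0545, 0.0478]
tcp_rot: [0.001, 0.621, 0.784, 0.002]
contact_force: [-2.3, 6.7, 18.1]
gripper_width: 0.333
grasp_force: 30.0
```

```bash
python3 -c "
from h import *
gs(); print(bot.close_job())"
```

```text
t 10.3 s,uy,z mm 172.2 495.6 47.8 F s,uy,z -7.1 -0.7 18.1 Tq [ 1.48  0.46 -0.12] yaw 13.24 z [0.0039 0.0024] gf 30.0
the job is handed in; nothing more can be done
None
```

The amber lens is in the vee with its ferrule against the stop, held pressed down at about 18 N with a 30 N grip and steady at hand-in (10.3 s of the 48 s); the job is handed in, but no verdict was returned.

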